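# Turn a trolley wheel by its spokes to bring the valve to the top

### The arm

A 7-joint arm with a two-finger parallel gripper is mounted at the origin on a cart in front of the work surface, level with it; the furniture and walls round the work are solid. World frame = base frame: x ahead of the robot, y to its left, z up, the work surface at z = 0. Lengths are in mm, angles in rad, forces in N, time in s.
With the tool pointing down it reaches from about 400 to 875 mm from the base axis. Payload 4.4 kg.
Tool frame: the origin (TCP) lies between the finger pads; the fingertips stand 22 mm ahead of it and the grasp point (between the pads) lies 3 mm ahead of it; z points along the fingers, y is the line along which they close (so a half turn about z gives the same grasp; the last joint's range is limited). The gripper opens to 85 mm and grips with 20 to 120 N. Pads are 22 mm wide; open, the fingers measure 114 mm over their backs; the gripper's body (76 mm by 85 mm) begins 54 mm behind the grasp point. The pads swing forward as they close: fully open they stand 13 mm farther back than shut.
Start: joints at [-1.206, 0.628, 0.038, 1.517, -0.027, 0.996, -0.02], TCP at [271.418, 590.635, 253.313] pointing down, gripper open.
Joint ranges: [-3.06, 3.06], [-0.37, 2.12], [-1.25, 1.32], [0.18, 2.47], [-1.1, 4.24], [0.23, 1.98], [-2.94, 2.94]. Speed limits (rad/s): [2.57, 2.57, 3.14, 3.14, 3.14, 3.14, 3.14].

### API

Orientations are given as [roll, pitch, yaw] about the fixed x, y, z axes, in that order (R = Rz(yaw) Ry(pitch) Rx(roll)).
In Python, from cell import ctrl gives the robot as it stands.
- The arm moves only by the tool step_arm, never from a script. Its argument "plan" is a list of rows, each an object of numbers: "dx", "dy", "dz": the shift along the tool's x, y, z scaled (see below); "ax", "ay", "az": the turn, a rotation vector about the tool's x, y, z scaled (see below); "gripper": the opening, from 0 (shut) to 1 (fully open). A call has 1 to 20 rows; each row shifts and turns the commanded pose from where the row before left it, along the tool's axes as they then stand; what a row does not reach is not made up. The controller multiplies each number of a shift by 0.3 m and each number of a turn by 90 degrees. A row lasts 1/8 s, in which the tool goes at most 62.5 mm and 10.7 degrees, less where a joint would pass 70% of its speed; a pose out of reach is approached as far as the arm can. A call with a number of a shift or a turn outside -1 to 1 is refused whole. A call with a gripper value outside its range is refused whole. The fingers move at their own pace and stop on an object; the grip force is fixed at half the most. Time passes only in rows, so rows that do not move let the fingers close. It gives the time, the measured TCP pose, the force, the opening and the grip force at its end, in the units of the state.
- ctrl.read_state(): the state, without advancing time (a new reading comes with each control period).
- ctrl.get_image(name): name is "scene" or "top"; returns a dict with "color" (480x640x3 uint8, red, green, blue), "range_z" (480x640 float32, mm along the optical axis (not along the pixel's ray), 0 where there is no reading), "fx", "fy", "cx", "cy" (pixels), "k1" (the pictures are not rectified: a ray, as slopes to the right and down, at radius r is drawn at 1 + k1 r^2 times it, then the intrinsics apply), "T" (4x4, takes a point from camera to world coordinates). Camera axes: x right, y down, z forward; pixel columns grow to the right and rows downward; lengths in mm; the calibration is good to about 2 mm. A picture is of the moment at which its call begins.
- ctrl.finish_job(): hands the job in; it is judged then, once.
The state is a dict: "clock": time; "qpos": joint angles; "qd": joint speeds; "tau": joint torques, N m; "eef_pos": TCP position; "tool_rot": TCP orientation; "force": force on the tool from outside, world axes, zero at the start; "torque": the same for the moment, N m; "width": finger opening in mm; "gripper_force": force on a finger pad.
Only numpy, scipy, OpenCV 4.12 (cv2) and the standard library are available. Lean on these libraries where they do the work, as an engineer would, in place of code of your own. Each camera call takes 0.05 s, during which the arm holds its last target. There are 200 camera calls.

### The job

The trolley wheel on the blue bench stand is waiting to be pumped up. With the fingers, push on its yellow spokes to turn it, gently and without spinning it, until the green-capped valve stem is at the very top, straight above the hub, and leave it there. Only push: do not take a spoke between the fingers, keep off the valve stem, and do not shift the things lying round about.

Things in the scene. Friction and masses are not known exactly. Their poses are not given: they have to be found in the camera images.
- wheel (a joint): Turning angle of the wheel in rad: 0 (or any full turn) when the valve stem is straight above the hub, growing anticlockwise as seen from the robot, so at +1.57 the stem is at the left (+y side) and at 3.14 at the bottom. Turns both ways; the hub drags (0.14 N m): 2 to 3 N on a spoke moves it and it stops when let go.
- hub (a point): Centre of the wheel, fixed to the stand, 170 mm above the table, on the axle, half-way through the tyre. Its x axis is level and points from the wheel's face back to the post, y to the wheel's left, z up. The axle is tipped up 25 degrees: in these axes the wheel's face looks along (-0.906, 0, 0.423), called 'out' below, and its twelve o'clock lies along (0.423, 0, 0.906).
- stand: Blue bench stand, fixed to the table, that carries the wheel on a stub axle; origin at the table below its base, axes as hub. Black tyre 280 mm across and 46 mm thick, yellow rim 185 mm across inside, hub 48 mm across (56 mm where the spokes join), axle end 42 mm out. The wheel is open between the spokes; the stand's axle sleeve and post (46 mm wide) begin 44 mm in, behind it.
- spokes: The five-spoked yellow centre of the wheel, turning with it; origin at the wheel's centre.
- stem_tip (a point): Free end of the valve stem. The brass stem, 11 mm thick at its green cap, stands inward from the rim in the middle of the gap between spoke_0 and spoke_4 and ends 55 mm from the axle, 14 mm out.
- valve: The valve stem, turning with the wheel; its origin is the wheel's centre (use stem_tip for where it is).
- spoke_0: Spoke 0 of the wheel, 36 degrees anticlockwise from the valve stem as seen from the robot: a straight yellow bar 16 mm wide, 11 mm thick and 70 mm long from hub to rim. Origin at its middle, 60 mm from the axle and 14 mm out; x along the spoke outward to the rim, y across it anticlockwise, z out of the wheel's face (it slopes 12 degrees, the hub end further out).
- spoke_1: Spoke 1 of the wheel, 108 degrees anticlockwise from the valve stem as seen from the robot: a straight yellow bar 16 mm wide, 11 mm thick and 70 mm long from hub to rim. Origin at its middle, 60 mm from the axle and 14 mm out; x along the spoke outward to the rim, y across it anticlockwise, z out of the wheel's face (it slopes 12 degrees, the hub end further out).
- spoke_2: Spoke 2 of the wheel, 180 degrees anticlockwise from the valve stem as seen from the robot: a straight yellow bar 16 mm wide, 11 mm thick and 70 mm long from hub to rim. Origin at its middle, 60 mm from the axle and 14 mm out; x along the spoke outward to the rim, y across it anticlockwise, z out of the wheel's face (it slopes 12 degrees, the hub end further out).
- spoke_3: Spoke 3 of the wheel, 252 degrees anticlockwise from the valve stem as seen from the robot: a straight yellow bar 16 mm wide, 11 mm thick and 70 mm long from hub to rim. Origin at its middle, 60 mm from the axle and 14 mm out; x along the spoke outward to the rim, y across it anticlockwise, z out of the wheel's face (it slopes 12 degrees, the hub end further out).
- spoke_4: Spoke 4 of the wheel, 324 degrees anticlockwise from the valve stem as seen from the robot: a straight yellow bar 16 mm wide, 11 mm thick and 70 mm long from hub to rim. Origin at its middle, 60 mm from the axle and 14 mm out; x along the spoke outward to the rim, y across it anticlockwise, z out of the wheel's face (it slopes 12 degrees, the hub end further out).
- pliers: Bystander: steel locking pliers, 44 x 162 x 14 mm, lying in front of the wheel. Origin at the middle of its underside.
- marker: Bystander: white and red paint marker, 17 x 135 x 16 mm, lying in front of the wheel. Origin at the middle of its underside.
- tape: Bystander: yellow and black tape measure, 67 x 82 x 38 mm, lying front left. Origin at the middle of its underside.
- tin: Bystander: round tin, 75 mm across and 58 mm high, standing front right. Origin at the middle of its underside.
- spray: Bystander: spray can with a black cap, 52 mm across and 203 mm high, standing at the back left. Origin at the middle of its underside.
- bolt: Bystander: zinc bolt, 20 x 58 x 18 mm, lying in front of the wheel. Origin at the middle of its underside.

How it is judged (in metres and radians):
On the way, in this order (a step that is already met when the one before it is completed fails the run):
1. a finger pushes on a spoke while the stem is still more than 1.25 rad from straight up (contact force between spokes and the fingers above 0.5 N and not (value of joint wheel between -7.5332 and -5.0332 rad or value of joint wheel between -1.25 and 1.25 rad or value of joint wheel between 5.0332 and 7.5332 rad)), for 0.05 s.
2. a finger pushes on a spoke with the stem in the upper part of the wheel, within 1.2 rad of straight up (contact force between spokes and the fingers above 0.5 N and (value of joint wheel between -7.4832 and -5.0832 rad or value of joint wheel between -1.2 and 1.2 rad or value of joint wheel between 5.0832 and 7.4832 rad)), for 0.05 s.
At the end, for the whole second after the job is handed in: The valve stem is straight above the hub to within 0.12 rad (7 degrees) either way, and the wheel is at rest ((value of joint wheel between -6.4032 and -6.1632 rad or value of joint wheel between -0.12 and 0.12 rad or value of joint wheel between 6.1632 and 6.4032 rad) and velocity of joint wheel between -0.05 and 0.05 rad/s); the robot touches nothing.
It fails at once if the valve stem is pressed (over 2 N) (contact force between valve and anything else above 2 N).
It fails at once if the wheel is spun (faster than 4 rad/s) (velocity of joint wheel above 4 rad/s or velocity of joint wheel below -4 rad/s).
It fails at once if the spokes are shoved or squeezed with more than 30 N (contact force between spokes and anything else above 30 N).
It fails at once if a spoke is taken between the fingers ((x of the grasp point in the frame of spoke_0 between -0.034 and 0.034 m and y of the grasp point in the frame of spoke_0 between -0.008 and 0.008 m and z of the grasp point in the frame of spoke_0 between -0.016 and 0.016 m) or (x of the grasp point in the frame of spoke_1 between -0.034 and 0.034 m and y of the grasp point in the frame of spoke_1 between -0.008 and 0.008 m and z of the grasp point in the frame of spoke_1 between -0.016 and 0.016 m) or (x of the grasp point in the frame of spoke_2 between -0.034 and 0.034 m and y of the grasp point in the frame of spoke_2 between -0.008 and 0.008 m and z of the grasp point in the frame of spoke_2 between -0.016 and 0.016 m) or (x of the grasp point in the frame of spoke_3 between -0.034 and 0.034 m and y of the grasp point in the frame of spoke_3 between -0.008 and 0.008 m and z of the grasp point in the frame of spoke_3 between -0.016 and 0.016 m) or (x of the grasp point in the frame of spoke_4 between -0.034 and 0.034 m and y of the grasp point in the frame of spoke_4 between -0.008 and 0.008 m and z of the grasp point in the frame of spoke_4 between -0.016 and 0.016 m)).
It fails at once if a thing lying round about is shifted or lifted by more than 20 mm (distance of any of pliers, marker, tape, tin, spray, bolt from where it was at the start of the episode above 0.02 m).
It also fails if it takes over 64 s, if anything falls off the work surface, if the arm or the gripper's body presses on something with over 40 N, if the wrist force passes 120 N, or if a joint passes its speed limit or range.

## Working session

There is one attempt and no reset: what is moved stays moved. The work goes in short steps, Python scripts to look and compute and a tool call to move; the robot and the scene stay as the last step left them, time stands still between calls to the robot, and variables do not carry over. Pictures are saved under pics/ and viewed, at most 10 in all, crops included, and the job is handed in when it is done.

Besides the shell and the picture viewer there is one more tool, called after "Request:" by a JSON object that holds its "name" and its "arguments", one argument or row to a line. step_arm: Moves the arm, as the interface text tells. Shifts and turns lie within -1 to 1; 1 stands for 0.3 m of shift or 90 degrees of turn. Its arguments: {"type":"object","properties":{"plan":{"type":"array"}},"required":["plan"]}

```bash
mkdir -p pics; ls; cat > h.py <<'E'
import numpy as np, cv2
from cell import ctrl
from scipy.spatial.transform import Rotation as Ro
def snap(n,f,crop=None,s=1):
    im=ctrl.get_image(n); c=im["color"][:,:,::-1]
    if crop: x0,y0,x1,y1=crop; c=c[y0:y1,x0:x1]
    if s!=1: c=cv2.resize(c,None,fx=s,fy=s,interpolation=cv2.INTER_CUBIC)
    cv2.imwrite("pics/"+f,c); return im
def ray(im,u,v):
    K=np.array([[im["fx"],0,im["cx"]],[0,im["fy"],im["cy"]],[0,0,1]])
    return cv2.undistortPoints(np.array([[[u,v]]],float),K,np.array([im["k1"],0,0,0.]))[0,0]
def pt(im,u,v):
    z=im["range_z"][int(round(v)),int(round(u))]; x,y=ray(im,u,v)
    return (np.array(im["T"])@[x*z,y*z,z,1])[:3]
E
python3 - <<'E'
from h import *
a=snap("scene","s0.png"); b=snap("top","t0.png")
for i in(a,b): print(np.round(i["T"],3),i["fx"],i["k1"])
s=ctrl.read_state(); print(s)
E
```

```text
pics
[[ 7.96000e-01 -4.45000e-01  4.10000e-01  7.26640e+01]
 [-6.05000e-01 -5.71000e-01  5.55000e-01 -5.38475e+02]
 [-1.30000e-02 -6.90000e-01 -7.24000e-01  9.59426e+02]
 [ 0.00000e+00  0.00000e+00  0.00000e+00  1.00000e+00]] 572.9384844090988 0.06101178261709759
[[ 2.700000e-02 -9.830000e-01  1.810000e-01  3.333360e+02]
 [-1.000000e+00 -2.900000e-02 -6.000000e-03  7.135300e+01]
 [ 1.100000e-02 -1.800000e-01 -9.840000e-01  1.180453e+03]
 [ 0.000000e+00  0.000000e+00  0.000000e+00  1.000000e+00]] 451.7511621747525 -0.05516003496079061
{'clock': 0.1, 'qpos': array([-1.20577978,  0.62929034,  0.03846217,  1.51826996, -0.02703275,
        0.99630461, -0.02002804]), 'qd': array([-5.32796222e-04, -1.33400155e-04,  3.46643575e-04, -2.02076571e-03,
        1.58724365e-04, -6.59995201e-06,  1.03800119e-03]), 'tau': array([ 2.78071253e-03, -5.64540839e+01,  1.23009782e+00, -1.93976551e+01,
        1.12196812e-02,  5.37664033e-03,  2.32788074e-05]), 'eef_pos': array([271.20074693, 590.13859739, 252.45691433]), 'tool_rot': array([-3.13983860e+00,  2.67376973e-06,  2.71071611e+00]), 'force': array([ 0.0380353 , -0.39561753, -0.31792408]), 'torque': array([-0.01405591,  0.00962515, -0.01433625]), 'gripper_force': 0.0, 'width': 85.55087458250813}
```

View pics/s0.png

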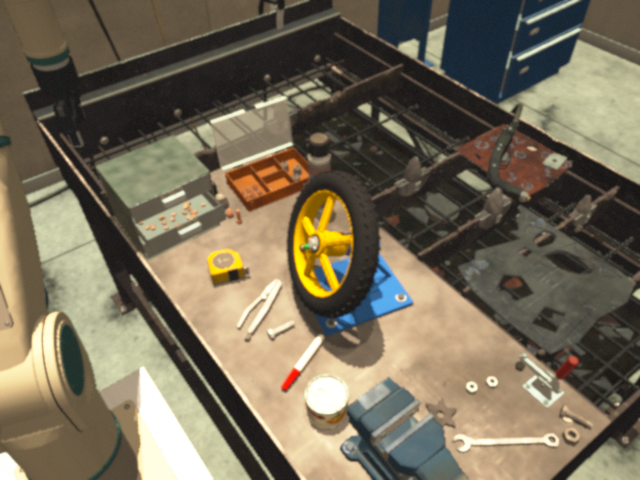

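View pics/t0.png

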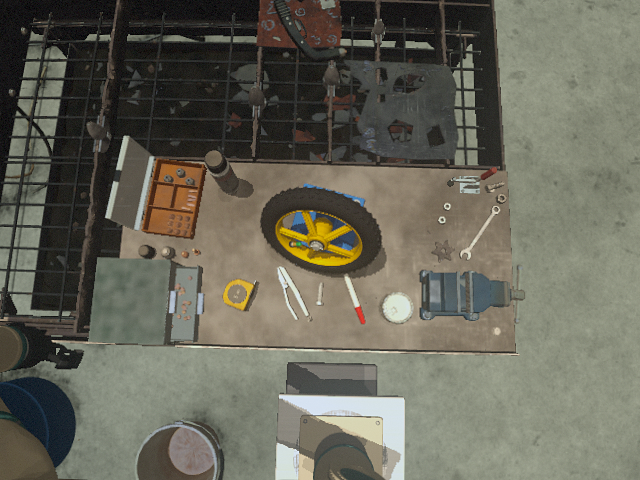

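The wheel is at about (320,235) in the top view and (335,245) in the scene view. The green cap is left of the hub, at about (295,243) top and (307,246) scene. Next I'll enlarge it and fit the wheel.

```bash
cat >> h.py <<'E'
def cloud(im):
    v,u=np.mgrid[0:480,0:640]; K=np.array([[im["fx"],0,im["cx"]],[0,im["fy"],im["cy"]],[0,0,1]])
    r=cv2.undistortPoints(np.stack([u.ravel(),v.ravel()],1).astype(float)[:,None],K,np.array([im["k1"],0,0,0.]))[:,0]
    z=im["range_z"].ravel(); P=np.c_[r*z[:,None],z]@np.array(im["T"])[:3,:3].T+np.array(im["T"])[:3,3]
    return P,z>0,im["color"].reshape(-1,3).astype(int)
def axes(yaw):  # columns: up(12 o'clock), left, out
    t=np.radians(25);A=np.array([[np.sin(t),0,np.cos(t)],[0,1,0],[-np.cos(t),0,np.sin(t)]]).T
    return Ro.from_euler('z',yaw).as_matrix()@A
E
python3 - <<'E'
from h import *
from scipy.optimize import least_squares
b=snap("top","t1.png",(250,175,390,285),5); a=snap("scene","s1.png",(270,160,400,330),3.5)
Q=[];G=[]
for im in(a,b):
    P,ok,c=cloud(im)
    h0=pt(b,317,246)
    m=ok&(np.hypot(*(P-h0)[:,:2].T)<220)&(P[:,2]>40)&(P[:,2]<330)&(c.max(1)<75)
    Q.append(P[m]); 
    g=ok&(np.linalg.norm(P-h0,axis=1)<130)&(c[:,1]>c[:,0]*1.3)&(c[:,1]>c[:,2]*1.2)&(c[:,1]>60)
    G.append(P[g])
Q=np.vstack(Q);print(h0,len(Q))
def f(p):
    L=(Q-[p[0],p[1],170])@axes(p[2]); rho=np.hypot(L[:,0],L[:,1])
    return np.hypot(rho-117,L[:,2])-23
r=least_squares(f,[h0[0]+35,h0[1],0],loss='soft_l1',f_scale=3); print(r.x,np.median(abs(r.fun)))
A=axes(r.x[2]);H=np.r_[r.x[:2],170]
print("axle end est",H+42*A[:,2])
for g in G:
    L=(g-H)@A; print(len(L),np.round(np.median(L,0),1), np.median(np.arctan2(L[:,1],L[:,0])) if len(L) else 0)
for im,px in((b,[(240,297),(251,252),(281,292)]),(a,[])):
    for q in px: print(q,np.round(pt(im,*q)) )
E
```

```text
[496.55473834  71.79702183 195.44956307] 9683
[ 5.30041227e+02  6.53534277e+01 -2.34147938e-01] 0.8851668694269996
axle end est [493.01500064  74.18503349 187.74996699]
20 [-41.7  39.7  15.2] 2.3784619654152515
19 [-41.1  44.3  14. ] 2.3224449724817102
(240, 297) [387. 261.  41.]
(251, 252) [508. 246.  -3.]
(281, 292) [405. 162.   0.]
```

View pics/t1.png

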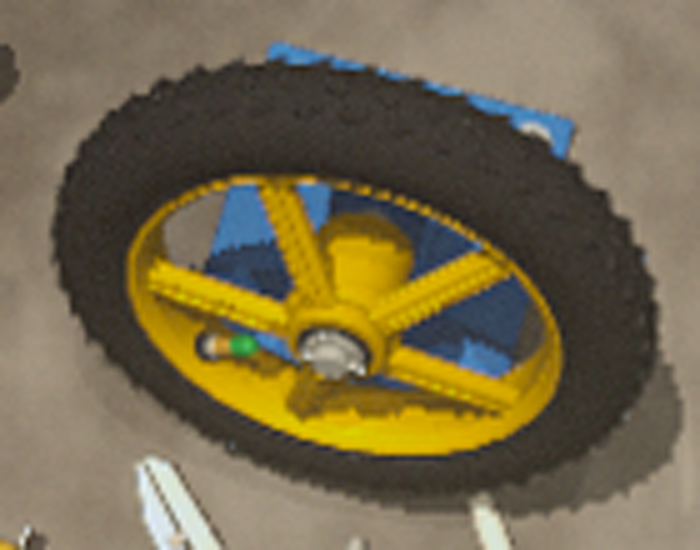

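View pics/s1.png

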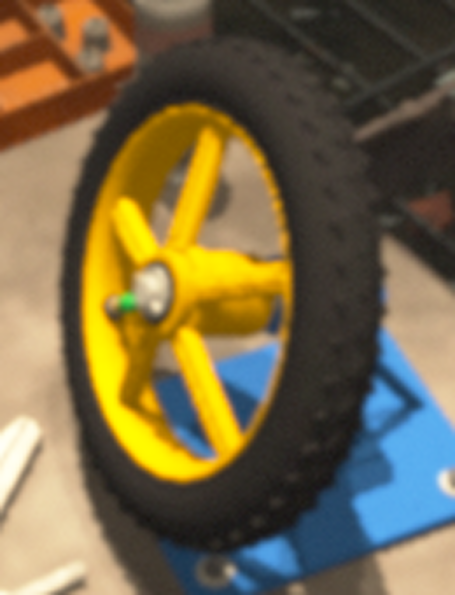

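Fit: hub at about (530, 65, 170), wheel yaw -0.234, wheel angle about +2.35 rad (stem at lower left). The plan is to push spoke_3 clockwise from the gap between spokes 3 and 4. First I'll shut the gripper, rise, and move in front of the wheel.

Request:
{"name": "step_arm", "arguments": {
  "plan": [
    {"dz":-0.17,"gripper":0},
    {"dz":-0.17,"gripper":0},
    {"dz":-0.17,"gripper":0},
    {"dx":-0.1,"dy":-0.13,"gripper":0},
    {"dx":-0.1,"dy":-0.13,"gripper":0},
    {"dx":-0.1,"dy":-0.13,"gripper":0},
    {"dx":-0.1,"dy":-0.13,"gripper":0},
    {"dx":-0.1,"dy":-0.13,"gripper":0},
    {"dx":-0.1,"dy":-0.13,"gripper":0},
    {"dx":-0.1,"dy":-0.13,"gripper":0},
    {"dx":-0.1,"dy":-0.13,"gripper":0},
    {"dx":-0.1,"dy":-0.13,"gripper":0},
    {"gripper":0}
  ]
}}

```text
invalid input
```

```bash
cat >> h.py <<'E'
def st():
    s=ctrl.read_state(); print(round(s["clock"],2),np.round(s["qpos"],3),np.round(s["eef_pos"]),np.round(s["tool_rot"],3),np.round(s["force"],1),s["width"]); return s
E
python3 -c "
from h import *
st()"
```

```text
0.2 [-1.206  0.629  0.038  1.518 -0.027  0.996 -0.02 ] [271. 590. 253.] [-3.14   0.     2.711] [-0.6  0.3 -0.6] 85.45182025098921
```

Request:
{"name": "step_arm", "arguments": {
  "plan": [
    {"dx":0,"dy":0,"dz":-0.17,"ax":0,"ay":0,"az":0,"gripper":0},
    {"dx":0,"dy":0,"dz":-0.17,"ax":0,"ay":0,"az":0,"gripper":0},
    {"dx":0,"dy":0,"dz":-0.17,"ax":0,"ay":0,"az":0,"gripper":0},
    {"dx":-0.1,"dy":-0.13,"dz":0,"ax":0,"ay":0,"az":0,"gripper":0},
    {"dx":-0.1,"dy":-0.13,"dz":0,"ax":0,"ay":0,"az":0,"gripper":0},
    {"dx":-0.1,"dy":-0.13,"dz":0,"ax":0,"ay":0,"az":0,"gripper":0},
    {"dx":-0.1,"dy":-0.13,"dz":0,"ax":0,"ay":0,"az":0,"gripper":0},
    {"dx":-0.1,"dy":-0.13,"dz":0,"ax":0,"ay":0,"az":0,"gripper":0},
    {"dx":-0.1,"dy":-0.13,"dz":0,"ax":0,"ay":0,"az":0,"gripper":0},
    {"dx":-0.1,"dy":-0.13,"dz":0,"ax":0,"ay":0,"az":0,"gripper":0},
    {"dx":-0.1,"dy":-0.13,"dz":0,"ax":0,"ay":0,"az":0,"gripper":0},
    {"dx":-0.1,"dy":-0.13,"dz":0,"ax":0,"ay":0,"az":0,"gripper":0},
    {"dx":0,"dy":0,"dz":0,"ax":0,"ay":0,"az":0,"gripper":0}
  ]
}}

```text
clock: 1.82
eef_pos: [370.7, 155.3, 406.6]
tool_rot: [-3.141, 0.001, 2.703]
force: [0.0, 0.3, -0.6]
width: 0.0
gripper_force: 0.0
```

```bash
python3 -c "
from h import *
st()"
```

```text
1.82 [-0.681  0.094  0.237  1.908 -0.023  1.142  0.698] [371. 155. 407.] [-3.141e+00  1.000e-03  2.703e+00] [ 0.   0.3 -0.6] 0.04174379304643588
```

Request:
{"name": "step_arm", "arguments": {
  "plan": [
    {"dx":0,"dy":0,"dz":0,"ax":0,"ay":0,"az":-0.07,"gripper":0},
    {"dx":0,"dy":0,"dz":0,"ax":0,"ay":0,"az":-0.06,"gripper":0},
    {"dx":0,"dy":0,"dz":0,"ax":0,"ay":-0.1,"az":0,"gripper":0},
    {"dx":0,"dy":0,"dz":0,"ax":0,"ay":-0.1,"az":0,"gripper":0},
    {"dx":0,"dy":0,"dz":0,"ax":0,"ay":-0.1,"az":0,"gripper":0},
    {"dx":0,"dy":0,"dz":0,"ax":0,"ay":0,"az":0,"gripper":0}
  ]
}}

```text
clock: 2.58
eef_pos: [367.9, 160.0, 405.5]
tool_rot: [-3.139, 0.466, 2.922]
force: [0.5, 0.1, -0.2]
width: 0.1
gripper_force: 0.0
```

```bash
python3 -c "
from h import *
st()"
```

```text
2.58 [-0.859 -0.062  0.05   2.171  0.54   0.857  0.219] [368. 160. 406.] [-3.139  0.466  2.922] [ 0.5  0.1 -0.2] 0.06829593224975325
```

Request:
{"name": "step_arm", "arguments": {
  "plan": [
    {"dx":0,"dy":0,"dz":0,"ax":0,"ay":-0.1,"az":0,"gripper":0},
    {"dx":0,"dy":0,"dz":0,"ax":0,"ay":-0.1,"az":0,"gripper":0},
    {"dx":0,"dy":0,"dz":0,"ax":0,"ay":0,"az":0,"gripper":0}
  ]
}}

```text
clock: 2.95
eef_pos: [368.9, 156.8, 403.8]
tool_rot: [-3.123, 0.73, 2.923]
force: [-0.3, -0.0, 0.2]
width: 0.1
gripper_force: 0.0
```

```bash
python3 - <<'E'
from h import *
from scipy.optimize import least_squares
import itertools
s=st()
D=[([-1.20577978,.62929034,.03846217,1.51826996,-.02703275,.99630461,-.02002804],[271.2,590.14,252.46],[-3.1398,0,2.7107]),
([-.681,.094,.237,1.908,-.023,1.142,.698],[371,155,407],[-3.141,.001,2.703]),
(s["qpos"],s["eef_pos"],s["tool_rot"])]
R=Ro.from_euler
def fk(q,p,sg):
    h,L1,a,L2,L3,b,c=p; 
    A=R('z',sg[0]*q[0])*R('y',q[1]); x=np.array([0,0,h])+A.apply([0,0,L1])
    A=A*R('z',sg[1]*q[2]); x=x+A.apply([a,0,0]); A=A*R('y',q[3]); x=x+A.apply([-a*1.0,0,L2]); A=A*R('z',sg[2]*q[4])*R('y',q[5]); x=x+A.apply([b,0,L3])
    return x,A*R('z',sg[3]*q[6]+c)
best=[]
for sg in itertools.product([1,-1],repeat=4):
    def f(p):
        o=[]
        for q,x,r in D:
            X,A=fk(q,p,sg); o+=list((X-x)/5)+list((A.inv()*R('xyz',r)).as_rotvec()*50)
        o+=[(p[0]-350)/100,(p[1]-450)/100,(p[3]-400)/100]
        return o
    for c in (0,1.57,3.14,-1.57):
        r=least_squares(f,[350,450,0,400,250,0,c]); best.append((r.cost,sg,np.round(r.x,3)))
best.sort(key=lambda t:t[0])
for b in best[:4]: print(b)
E
```

```text
2.95 [-0.919 -0.054 -0.11   2.326  0.958  0.887 -0.325] [369. 157. 404.] [-3.123  0.73   2.923] [-0.3 -0.   0.2] 0.14492223080444389
(np.float64(31.36914796513582), (-1, -1, -1, -1), array([402.858, 556.741, -18.338, 436.477, 355.105,  20.04 ,   1.571]))
(np.float64(31.369147965135983), (-1, -1, -1, -1), array([402.858, 556.741, -18.338, 436.477, 355.105,  20.04 ,   1.571]))
(np.float64(31.369147965136786), (-1, -1, -1, -1), array([402.858, 556.741, -18.338, 436.476, 355.105,  20.04 ,   1.571]))
(np.float64(31.369147965145082), (-1, -1, -1, -1), array([402.858, 556.741, -18.338, 436.477, 355.105,  20.04 ,   1.571]))
```

```bash
cat >> h.py <<'E'
H=np.array([530.,65.4,170.]); YAW=-.234; W=axes(YAW)
def P(deg,r,out): a=np.radians(deg); return H+W@[r*np.cos(a),r*np.sin(a),out]
def to(t,tilt,s=None):
    s=s or ctrl.read_state(); A=Ro.from_euler('xyz',s["tool_rot"]); B=Ro.from_euler('xyz',[np.pi,tilt,np.pi+YAW])
    print("tgt",np.round(t),"shift",np.round(A.inv().apply(t-s["eef_pos"])/300,3),"turn",np.round((A.inv()*B).as_rotvec()/(np.pi/2),3))
E
python3 - <<'E'
from h import *
to(P(62,60,130),.73)
E
```

```text
tgt [439. 141. 250.] shift [0.162 0.011 0.541] turn [-0.005  0.     0.007]
```

Request:
{"name": "step_arm", "arguments": {
  "plan": [
    {"dx":0.03,"dy":0,"dz":0.11,"ax":0,"ay":0,"az":0,"gripper":0},
    {"dx":0.03,"dy":0,"dz":0.11,"ax":0,"ay":0,"az":0,"gripper":0},
    {"dx":0.03,"dy":0,"dz":0.11,"ax":0,"ay":0,"az":0,"gripper":0},
    {"dx":0.03,"dy":0,"dz":0.11,"ax":0,"ay":-0.05,"az":0,"gripper":0},
    {"dx":0.03,"dy":0,"dz":0.11,"ax":0,"ay":-0.05,"az":0,"gripper":0},
    {"dx":0,"dy":0,"dz":0,"ax":0,"ay":-0.05,"az":0,"gripper":0},
    {"dx":0,"dy":0,"dz":0,"ax":0,"ay":0,"az":0,"gripper":0}
  ]
}}

```text
clock: 3.82
eef_pos: [422.7, 140.6, 273.2]
tool_rot: [-2.855, 0.785, 3.117]
force: [0.3, 0.2, -0.4]
width: 0.3
gripper_force: 0.0
```

```bash
python3 - <<'E'
from h import *
st()
to(P(62,60,110),1.0)
E
```

```text
3.83 [-0.325  0.463 -0.865  2.459  1.431  1.195 -0.891] [423. 141. 273.] [-2.855  0.785  3.117] [ 0.3  0.2 -0.4] 0.2526399053466211
tgt [457. 137. 242.] shift [-0.007  0.036  0.15 ] turn [-0.078 -0.123  0.102]
```

Request:
{"name": "step_arm", "arguments": {
  "plan": [
    {"dx":0,"dy":0.02,"dz":0.08,"ax":0,"ay":0,"az":0,"gripper":0},
    {"dx":0,"dy":0.02,"dz":0.08,"ax":-0.02,"ay":0,"az":0.03,"gripper":0},
    {"dx":0,"dy":0,"dz":0.04,"ax":-0.03,"ay":0,"az":0.03,"gripper":0},
    {"dx":0,"dy":0,"dz":0,"ax":-0.03,"ay":0,"az":0.04,"gripper":0},
    {"dx":0,"dy":0,"dz":0,"ax":0,"ay":0,"az":0,"gripper":0}
  ]
}}

```text
clock: 4.45
eef_pos: [473.2, 142.3, 236.0]
tool_rot: [-3.082, 0.804, 2.933]
force: [-0.8, -0.2, -0.4]
width: 0.1
gripper_force: 0.0
```

```bash
python3 - <<'E'
from h import *
st()
to(P(62,60,70),.9)
E
```

```text
4.45 [-2.000e-03  7.520e-01 -1.238e+00  2.464e+00  1.646e+00  1.467e+00
 -1.037e+00] [473. 142. 236.] [-3.082  0.804  2.933] [-0.8 -0.2 -0.4] 0.11846476261722524
tgt [492. 129. 225.] shift [-0.023 -0.026  0.078] turn [-0.026 -0.061  0.012]
```

```bash
cat > kin.py <<'E'
import numpy as np
from scipy.optimize import least_squares
from scipy.spatial.transform import Rotation as Ro
R=Ro.from_euler
LO=np.array([-3.06,-.37,-1.25,.18,-1.1,.23,-2.94]);HI=np.array([3.06,2.12,1.32,2.47,4.24,1.98,2.94])
D=[([-1.20577978,.62929034,.03846217,1.51826996,-.02703275,.99630461,-.02002804],[271.2,590.14,252.46],[-3.1398,0,2.7107]),
([-.681,.094,.237,1.908,-.023,1.142,.698],[370.7,155.3,406.6],[-3.141,.001,2.703]),
([-0.859,-0.062,0.05,2.171,0.54,0.857,0.219],[367.9,160,405.5],[-3.139,0.466,2.922]),
([-0.919,-0.054,-0.11,2.326,0.958,0.887,-0.325],[368.9,156.8,403.8],[-3.123,0.73,2.923]),
([-0.325,0.463,-0.865,2.459,1.431,1.195,-0.891],[422.7,140.6,273.2],[-2.855,0.785,3.117]),
([-.002,.752,-1.238,2.464,1.646,1.467,-1.037],[473.2,142.3,236.0],[-3.082,0.804,2.933])]
def fk(q,p):
    A=R('z',-q[0]); x=np.array([0,0,p[0]])+A.apply([p[1],p[2],0]); A=A*R('y',q[1]); x=x+A.apply([p[3],p[4],p[5]])
    A=A*R('z',-q[2])*R('y',q[3]); x=x+A.apply([p[6],p[7],p[8]])
    A=A*R('z',-q[4])*R('y',q[5]); x=x+A.apply([p[9],p[10],p[11]])
    return x,A*R('z',-q[6]+np.pi/2)
def fit():
    p0=np.array([380,0,0,0,0,450,0,0,420,0,0,300.])
    def f(p):
        o=list((p-p0)/300)
        for q,x,r in D:
            X,A=fk(q,p); o+=list(X-x)+list((A.inv()*R('xyz',r)).as_rotvec()*100)
        return o
    r=least_squares(f,p0); return r.x,np.array(r.fun[12:]).reshape(-1,6)
E
python3 - <<'E'
from kin import *
p,e=fit(); print(np.round(p,1)); print(np.round(e,1))
for q,x,r in D:
    A=R('z',-q[0]); 
    s=np.array([0,0,p[0]])+A.apply([p[1],p[2],0]); A=A*R('y',q[1]); el=s+A.apply(p[3:6]); print("elbow",np.round(el))
E
```

```text
[ 3.353e+02  1.000e-01 -6.100e+00  2.000e-01 -6.100e+00  5.589e+02
 -6.000e-01 -1.580e+01  3.817e+02  0.000e+00 -2.000e-01  3.274e+02]
[[ 0.1 -0.   0.   0.   0.   0. ]
 [ 0.1  0.1 -0.   0.   0.   0.1]
 [-0.3  0.  -0.1  0.  -0.  -0. ]
 [ 0.2  0.   0.1  0.   0.1 -0. ]
 [-0.1 -0.1 -0.1 -0.  -0.1 -0.1]
 [ 0.1  0.1  0.   0.1  0.  -0. ]]
elbow [129. 303. 787.]
elbow [ 49.  24. 892.]
elbow [-13. -34. 893.]
elbow [ -8. -31. 893.]
elbow [241.  68. 835.]
elbow [382. -11. 743.]
```

```bash
cat >> kin.py <<'E'
p,_=fit()
M=.03
def ik(x,d,q0,xa=None,w=.02):
    "TCP at x, tool z along d, optionally tool x along xa; stays near q0"
    def f(q):
        X,A=fk(q,p); Z=A.as_matrix()
        o=list((X-x)/3)+list((Z[:,2]-d)*80)+list(w*(q-q0))
        if xa is not None: o+=list((Z[:,0]-xa)*80)
        return o
    r=least_squares(f,np.clip(q0,LO+M+.001,HI-M-.001),bounds=(LO+M,HI-M),max_nfev=80); X,A=fk(r.x,p)
    return r.x,max(np.abs(X-x).max(),100*np.abs(A.as_matrix()[:,2]-d).max())
E
cat > search.py <<'E'
from h import P,W
from kin import *
rng=np.random.default_rng(0)
S=[np.array(D[0][0]),np.array(D[2][0]),np.array(D[5][0])]+[rng.uniform(LO,HI) for _ in range(5)]
for dn in (25,35,45,55):      # degrees below level
    for az in (-60,-35,-13,10,35):
        e=np.radians(dn);a=np.radians(az); d=np.array([np.cos(e)*np.cos(a),np.cos(e)*np.sin(a),-np.sin(e)])
        al=np.degrees(np.arccos(-d@W[:,2]))
        if al>42: continue
        res=[min(ik(P(g,64,20),d,s)[1] for s in S) for g in (190,150,105,60,30,0,-45,-90)]
        print(dn,az,round(al),np.round(res,1))
E
time python3 search.py
```

```text
25 -35 20 [ 3.6  0.   0.   0.   0.   0.   6.  14. ]
25 -13 0 [32.9 22.8 15.6 14.6 18.1 25.1 38.4 45.3]
25 10 21 [62.2 54.5 53.4 47.3 45.3 46.  50.9 48.9]
35 -60 41 [0. 0. 0. 0. 0. 0. 0. 0.]
35 -35 21 [ 3.8  0.   0.   0.   0.   0.   0.6 10.7]
35 -13 10 [33.2 21.5 11.   6.8  8.4 13.6 26.3 39.3]
35 10 23 [57.7 51.6 36.6 26.7 24.4 25.5 32.8 44.3]
45 -35 27 [0.7 0.  0.  0.  0.  0.  0.  3.5]
45 -13 20 [25.  13.8  1.7  0.   0.   0.  10.7 23.8]
45 10 28 [39.1 31.  17.2  7.4  5.1  6.4 14.4 26.5]
55 -35 34 [0. 0. 0. 0. 0. 0. 0. 0.]
55 -13 30 [11.3  1.5  0.   0.   0.   0.   0.   6.7]
55 10 35 [18.8 11.2  0.   0.   0.   0.   0.   8.3]
real	0m22.481s
user	0m22.956s
sys	0m0.074s
```

```bash
cat > s2.py <<'E'
from h import P,W
from kin import *
rng=np.random.default_rng(1)
C=(LO+HI)/2
def dirv(dn,az): e,a=np.radians([dn,az]); return np.array([np.cos(e)*np.cos(a),np.cos(e)*np.sin(a),-np.sin(e)])
qn=np.array(D[5][0])
for dn,az in ((45,-38),(42,-45)):
    d=dirv(dn,az); al=np.degrees(np.arccos(-d@W[:,2])); ex=np.cross(d,[0,0,1]);ex/=np.linalg.norm(ex); ey=np.cross(d,ex)
    for rl in range(0,360,30):
        xa=np.cos(np.radians(rl))*ex+np.sin(np.radians(rl))*ey
        best=None
        for s in [np.array(D[0][0]),np.array(D[2][0]),qn]+[rng.uniform(LO,HI) for _ in range(3)]:
            q=s; E=[];mg=[]
            for k,(g,o) in enumerate(((62,90),(62,20),(30,20),(0,20),(-45,20),(62,90),(105,90),(105,20),(56,20))):
                x=P(g,64,20)-(o-20)*d
                q,e=ik(x,d,q,xa,.02 if k else .2); E.append(e); mg.append(np.min(np.minimum(q-LO,HI-q)))
                if k==0:q00=q
                if e>5: break
            if max(E)<2 and (best is None or min(mg)>best[0]): best=(min(mg),q00)
        if best: print(dn,az,round(al),rl,round(best[0],2),np.round(best[1],2), "x",np.round(xa,2))
E
python3 s2.py
```

```text
45 -38 28 0 0.12 [-0.17  0.66 -0.97  2.18  1.37  1.4   0.49] x [-0.62 -0.79  0.  ]
45 -38 28 30 0.12 [-0.26  0.61 -0.81  2.18  1.35  1.28 -0.01] x [-0.81 -0.46 -0.35]
45 -38 28 60 0.11 [-0.54  0.51 -0.39  2.19  1.29  1.03 -0.48] x [-0.79 -0.02 -0.61]
45 -38 28 90 0.1 [-1.01  0.5   0.27  2.2   1.17  0.71 -0.88] x [-0.56  0.44 -0.71]
45 -38 28 120 0.1 [-0.08  0.76 -1.15  2.18  1.39  1.55 -1.62] x [-0.17  0.77 -0.61]
45 -38 28 150 0.12 [-0.09  0.74 -1.13  2.18  1.39  1.53 -2.14] x [ 0.25  0.9  -0.35]
45 -38 28 180 0.12 [-0.11  0.72 -1.09  2.18  1.38  1.5  -2.66] x [ 0.62  0.79 -0.  ]
45 -38 28 240 0.12 [-0.27  0.6  -0.79  2.18  1.34  1.27  2.61] x [0.79 0.02 0.61]
45 -38 28 270 0.12 [-0.34  0.57 -0.68  2.18  1.33  1.2   2.1 ] x [ 0.56 -0.44  0.71]
45 -38 28 300 0.1 [-0.79  0.49 -0.03  2.2   1.23  0.86  1.67] x [ 0.17 -0.77  0.61]
45 -38 28 330 0.1 [-0.82  0.49  0.01  2.2   1.22  0.84  1.15] x [-0.25 -0.9   0.35]
42 -45 31 0 0.15 [-0.9   0.55  0.08  2.12  1.12  0.92  0.6 ] x [-0.71 -0.71  0.  ]
42 -45 31 30 0.16 [-0.59  0.57 -0.38  2.11  1.22  1.15 -0.02] x [-0.85 -0.38 -0.37]
42 -45 31 60 0.17 [-0.29  0.69 -0.85  2.11  1.3   1.45 -0.62] x [-0.76  0.06 -0.64]
42 -45 31 90 0.14 [-1.1   0.58  0.36  2.13  1.03  0.77 -0.88] x [-0.47  0.47 -0.74]
42 -45 31 120 0.17 [-0.17  0.79 -1.08  2.1   1.34  1.63 -1.71] x [-0.06  0.76 -0.64]
42 -45 31 150 0.17 [-0.18  0.78 -1.05  2.1   1.34  1.6  -2.22] x [ 0.38  0.85 -0.37]
42 -45 31 180 0.08 [-0.55  0.58 -0.43  2.11  1.22  1.18 -2.64] x [ 0.71  0.71 -0.  ]
42 -45 31 240 0.16 [-0.37  0.64 -0.7   2.11  1.27  1.34  2.55] x [ 0.76 -0.06  0.64]
42 -45 31 270 0.17 [-0.23  0.73 -0.95  2.1   1.32  1.52  1.98] x [ 0.47 -0.47  0.74]
42 -45 31 300 0.15 [-0.82  0.55 -0.04  2.12  1.15  0.98  1.62] x [ 0.06 -0.76  0.64]
42 -45 31 330 0.15 [-0.86  0.55  0.01  2.12  1.13  0.95  1.11] x [-0.38 -0.85  0.37]
```

```bash
cat >> h.py <<'E'
DT=np.array([np.cos(np.pi/4)*np.cos(np.radians(-38)),np.cos(np.pi/4)*np.sin(np.radians(-38)),-np.sin(np.pi/4)])
TR=Ro.from_euler('xyz',[np.pi,np.pi/4,np.pi-np.radians(38)])
def go(t):
    s=ctrl.read_state(); A=Ro.from_euler('xyz',s["tool_rot"])
    print("tgt",np.round(t),"shift",np.round(A.inv().apply(t-s["eef_pos"])/300,3),"turn",np.round((A.inv()*TR).as_rotvec()/(np.pi/2),3))
def wp(deg,r,out): return P(deg,r,20)-(out-20)*DT
def where():
    s=ctrl.read_state(); L=(s["eef_pos"]-H)@W; print("wheel frame deg",round(np.degrees(np.arctan2(L[1],L[0])),1),"r",round(np.hypot(L[0],L[1]),1),"out",round(L[2],1))
E
python3 -c "
from h import *
go(wp(62,64,110))"
```

```text
tgt [488. 161. 269.] shift [-0.104  0.067 -0.056] turn [0.169 0.018 0.202]
```

Request:
{"name": "step_arm", "arguments": {
  "plan": [
    {"dx":-0.03,"dy":0.04,"dz":-0.1,"ax":0,"ay":0,"az":0,"gripper":0},
    {"dx":-0.03,"dy":0.02,"dz":0,"ax":0.06,"ay":0,"az":0.07,"gripper":0},
    {"dx":-0.03,"dy":0.02,"dz":0,"ax":0.06,"ay":0,"az":0.07,"gripper":0},
    {"dx":0,"dy":0,"dz":0,"ax":0.05,"ay":0.02,"az":0.06,"gripper":0},
    {"dx":0,"dy":0,"dz":0,"ax":0,"ay":0,"az":0,"gripper":0}
  ]
}}

```text
clock: 5.08
eef_pos: [477.3, 169.6, 277.7]
tool_rot: [3.131, 0.783, 2.476]
force: [-1.3, -0.2, -1.0]
width: -0.1
gripper_force: 0.0
```

```bash
python3 - <<'E'
from h import *
st();where()
go(wp(62,64,90))
E
```

```text
5.08 [-0.131  0.684 -1.139  2.169  1.318  1.524 -1.091] [477. 170. 278.] [3.131 0.783 2.476] [-1.3 -0.2 -1. ] -0.06615651866649115
wheel frame deg 53.6 r 110.8 out 113.9
tgt [499. 152. 255.] shift [-0.013 -0.003  0.118] turn [ 0.006 -0.001 -0.001]
```

Request:
{"name": "step_arm", "arguments": {
  "plan": [
    {"dx":-0.01,"dy":0,"dz":0.08,"ax":0,"ay":0,"az":0,"gripper":0},
    {"dx":0,"dy":0,"dz":0.08,"ax":0,"ay":0,"az":0,"gripper":0},
    {"dx":0,"dy":0,"dz":0.08,"ax":0,"ay":0,"az":0,"gripper":0},
    {"dx":0,"dy":0,"dz":0.06,"ax":0,"ay":0,"az":0,"gripper":0},
    {"dx":0,"dy":0,"dz":0.05,"ax":0,"ay":0,"az":0,"gripper":0},
    {"dx":0,"dy":0,"dz":0,"ax":0,"ay":0,"az":0,"gripper":0}
  ]
}}

```text
clock: 5.82
eef_pos: [536.9, 122.0, 203.9]
tool_rot: [3.134, 0.781, 2.479]
force: [-0.2, 0.1, -0.1]
width: -0.1
gripper_force: 0.0
```

```bash
python3 - <<'E'
from h import *
st();where()
for g in (62,45,30,15,0,-15,-30,-40): 
    print(g,end=' ');go(P(g,62,19))
snap("scene","s2.png",(240,130,420,330),3)
E
```

```text
5.83 [-0.039  0.831 -1.041  2.195  1.544  1.474 -1.12 ] [537. 122. 204.] [3.134 0.781 2.479] [-0.2  0.1 -0.1] -0.08540400730738996
wheel frame deg 63.7 r 63.2 out 20.1
62 tgt [538. 120. 204.] shift [-0.006 -0.004  0.004] turn [ 0.005 -0.003  0.   ]
45 tgt [541. 108. 218.] shift [-0.062 -0.028 -0.004] turn [ 0.005 -0.003  0.   ]
30 tgt [543.  94. 227.] shift [-0.104 -0.061 -0.004] turn [ 0.005 -0.003  0.   ]
15 tgt [542.  79. 232.] shift [-0.138 -0.103  0.002] turn [ 0.005 -0.003  0.   ]
0 tgt [539.  63. 234.] shift [-0.16  -0.151  0.015] turn [ 0.005 -0.003  0.   ]
-15 tgt [534.  48. 232.] shift [-0.169 -0.201  0.033] turn [ 0.005 -0.003  0.   ]
-30 tgt [528.  34. 227.] shift [-0.165 -0.25   0.055] turn [ 0.005 -0.003  0.   ]
-40 tgt [524.  26. 221.] shift [-0.155 -0.28   0.071] turn [ 0.005 -0.003  0.   ]
```

View pics/s2.png

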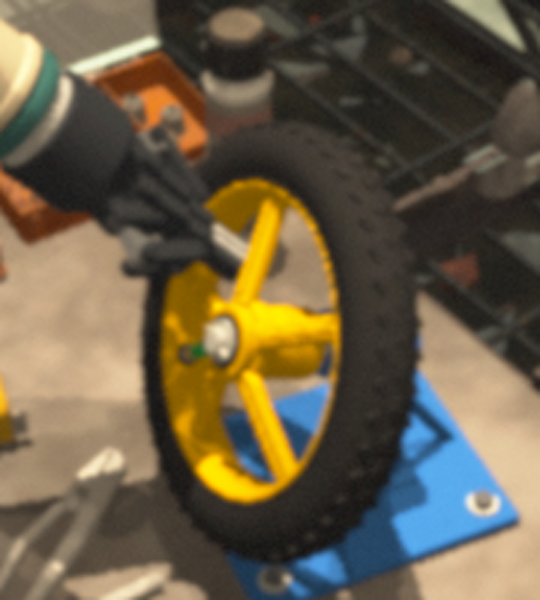

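The tip sits in the gap between spokes 3 and 4, near (235,255) in the crop and just left of spoke_3. The cap is at (197,350), clear of it. Next is a gentle arc clockwise.

Request:
{"name": "step_arm", "arguments": {
  "plan": [
    {"dx":-0.021,"dy":-0.009,"dz":0,"ax":0,"ay":0,"az":0,"gripper":0},
    {"dx":-0.021,"dy":-0.009,"dz":0,"ax":0,"ay":0,"az":0,"gripper":0},
    {"dx":-0.02,"dy":-0.01,"dz":0,"ax":0,"ay":0,"az":0,"gripper":0},
    {"dx":-0.021,"dy":-0.015,"dz":0,"ax":0,"ay":0,"az":0,"gripper":0},
    {"dx":-0.021,"dy":-0.018,"dz":0,"ax":0,"ay":0,"az":0,"gripper":0},
    {"dx":-0.018,"dy":-0.021,"dz":0.003,"ax":0,"ay":0,"az":0,"gripper":0},
    {"dx":-0.016,"dy":-0.021,"dz":0.003,"ax":0,"ay":0,"az":0,"gripper":0},
    {"dx":0,"dy":0,"dz":0,"ax":0,"ay":0,"az":0,"gripper":0}
  ]
}}

```text
clock: 6.88
eef_pos: [542.5, 77.2, 232.7]
tool_rot: [3.133, 0.784, 2.475]
force: [0.9, -0.1, 0.2]
width: 0.2
gripper_force: 0.0
```

```bash
cat >> h.py <<'E'
from scipy.optimize import minimize_scalar
def wheel(im=None):
    o=[]
    for n in ("top","scene"):
        Pp,ok,c=cloud(ctrl.get_image(n)); L=(Pp-H)@W; r=np.hypot(L[:,0],L[:,1])
        k=ok&(r>36)&(r<84)&(abs(L[:,2]-14)<16)
        g=k&(c[:,1]>c[:,0]*1.3)&(c[:,1]>c[:,2]*1.2)&(c[:,1]>60)
        y=k&(L[:,2]>2)&(c[:,0]>90)&(c[:,2]<c[:,0]*.45)
        th=np.arctan2(L[:,1],L[:,0]); 
        z=np.angle(np.exp(5j*(th[y]-np.radians(36))).sum())/5
        o.append((n,g.sum(),round(np.degrees(np.median(th[g])),1) if g.any() else None,"spokes mod72:",round(np.degrees(z),1),y.sum()))
    print(o)
E
python3 - <<'E'
from h import *
st();where();wheel()
E
```

```text
6.88 [ 0.083  0.756 -1.074  2.226  1.547  1.423 -1.039] [542.  77. 233.] [3.133 0.784 2.475] [ 0.9 -0.1  0.2] 0.1885239078486526
wheel frame deg 13.3 r 62.5 out 18.0
[('top', np.int64(0), None, 'spokes mod72:', np.float64(27.0), np.int64(197)), ('scene', np.int64(18), np.float64(93.6), 'spokes mod72:', np.float64(25.4), np.int64(695))]
```

Request:
{"name": "step_arm", "arguments": {
  "plan": [
    {"dx":-0.011,"dy":-0.022,"dz":0.006,"ax":0,"ay":0,"az":0,"gripper":0},
    {"dx":-0.01,"dy":-0.023,"dz":0.006,"ax":0,"ay":0,"az":0,"gripper":0},
    {"dx":-0.006,"dy":-0.025,"dz":0.009,"ax":0,"ay":0,"az":0,"gripper":0},
    {"dx":-0.003,"dy":-0.025,"dz":0.009,"ax":0,"ay":0,"az":0,"gripper":0},
    {"dx":0.001,"dy":-0.025,"dz":0.011,"ax":0,"ay":0,"az":0,"gripper":0},
    {"dx":0.003,"dy":-0.025,"dz":0.011,"ax":0,"ay":0,"az":0,"gripper":0},
    {"dx":0.006,"dy":-0.02,"dz":0.01,"ax":0,"ay":0,"az":0,"gripper":0},
    {"dx":0,"dy":0,"dz":0,"ax":0,"ay":0,"az":0,"gripper":0}
  ]
}}

```text
clock: 7.98
eef_pos: [525.1, 28.4, 222.1]
tool_rot: [3.134, 0.781, 2.477]
force: [-0.0, 0.7, -0.3]
width: -0.2
gripper_force: 0.3
```

```bash
python3 - <<'E'
from h import *
st();where();wheel()
for g in (-50,-60,-70,-80): go(P(g,64,20))
E
```

```text
7.97 [ 0.171  0.744 -1.074  2.331  1.609  1.383 -1.084] [525.  28. 222.] [3.134 0.781 2.477] [-0.   0.7 -0.3] -0.17942853436381945
wheel frame deg -37.3 r 61.3 out 18.5
[('top', np.int64(22), np.float64(42.2), 'spokes mod72:', np.float64(-28.5), np.int64(279)), ('scene', np.int64(0), None, 'spokes mod72:', np.float64(-25.3), np.int64(567))]
tgt [518.  18. 216.] shift [ 0.013 -0.044  0.017] turn [ 0.005 -0.003 -0.001]
tgt [513.  13. 207.] shift [ 0.034 -0.069  0.034] turn [ 0.005 -0.003 -0.001]
tgt [507.   9. 198.] shift [ 0.06  -0.089  0.051] turn [ 0.005 -0.003 -0.001]
tgt [502.   7. 189.] shift [ 0.09  -0.104  0.068] turn [ 0.005 -0.003 -0.001]
```

Request:
{"name": "step_arm", "arguments": {
  "plan": [
    {"dx":0,"dy":0.015,"dz":-0.01,"ax":0,"ay":0,"az":0,"gripper":0},
    {"dx":0,"dy":0,"dz":-0.12,"ax":0,"ay":0,"az":0,"gripper":0},
    {"dx":0,"dy":0,"dz":-0.12,"ax":0,"ay":0,"az":0,"gripper":0},
    {"dx":0,"dy":0,"dz":-0.12,"ax":0,"ay":0,"az":0,"gripper":0},
    {"dx":0,"dy":0,"dz":0,"ax":0,"ay":0,"az":0,"gripper":0}
  ]
}}

```text
clock: 8.7
eef_pos: [466.4, 82.7, 303.5]
tool_rot: [3.125, 0.783, 2.476]
force: [0.7, 0.6, -0.1]
width: -0.1
gripper_force: 0.0
```

```bash
python3 - <<'E'
from h import *
st();wheel(); go(wp(116,64,110)); go(P(116,64,20))
E
```

```text
8.7 [ 0.09   0.532 -1.182  2.302  1.329  1.372 -1.009] [466.  83. 303.] [3.125 0.783 2.476] [ 0.7  0.6 -0.1] -0.0748991355897885
[('top', np.int64(25), np.float64(42.6), 'spokes mod72:', np.float64(-27.4), np.int64(569)), ('scene', np.int64(38), np.float64(40.6), 'spokes mod72:', np.float64(-27.6), np.int64(885))]
tgt [464. 167. 217.] shift [0.331 0.222 0.072] turn [ 0.006 -0.003 -0.001]
tgt [514. 128. 153.] shift [0.33  0.22  0.372] turn [ 0.006 -0.003 -0.001]
```

Request:
{"name": "step_arm", "arguments": {
  "plan": [
    {"dx":0.11,"dy":0.074,"dz":0.02,"ax":0,"ay":0,"az":0,"gripper":0},
    {"dx":0.11,"dy":0.074,"dz":0.02,"ax":0,"ay":0,"az":0,"gripper":0},
    {"dx":0.11,"dy":0.074,"dz":0.03,"ax":0,"ay":0,"az":0,"gripper":0},
    {"dx":0,"dy":0,"dz":0,"ax":0,"ay":0,"az":0,"gripper":0}
  ]
}}

```text
clock: 9.3
eef_pos: [462.9, 168.8, 213.7]
tool_rot: [3.137, 0.777, 2.483]
force: [-0.3, 0.2, 0.2]
width: 0.1
gripper_force: 0.0
```

```bash
python3 - <<'E'
from h import *
st();go(P(116,64,20))
E
```

```text
9.3 [-0.221  0.787 -1.051  2.247  1.388  1.501 -1.265] [463. 169. 214.] [3.137 0.777 2.483] [-0.3  0.2  0.2] 0.05971691110739224
tgt [514. 128. 153.] shift [-0.013 -0.003  0.297] turn [ 0.005 -0.005  0.002]
```

Request:
{"name": "step_arm", "arguments": {
  "plan": [
    {"dx":-0.01,"dy":0,"dz":0.07,"ax":0,"ay":0,"az":0,"gripper":0},
    {"dx":0,"dy":0,"dz":0.07,"ax":0,"ay":0,"az":0,"gripper":0},
    {"dx":0,"dy":0,"dz":0.06,"ax":0,"ay":0,"az":0,"gripper":0},
    {"dx":0,"dy":0,"dz":0.05,"ax":0,"ay":0,"az":0,"gripper":0},
    {"dx":0,"dy":0,"dz":0.05,"ax":0,"ay":0,"az":0,"gripper":0},
    {"dx":0,"dy":0,"dz":0,"ax":0,"ay":0,"az":0,"gripper":0}
  ]
}}

```text
clock: 10.05
eef_pos: [515.8, 127.1, 154.8]
tool_rot: [3.132, 0.78, 2.476]
force: [-0.2, -0.5, -0.2]
width: -0.1
gripper_force: 0.0
```

```bash
python3 - <<'E'
from h import *
st();where();wheel()
for g in (105,95,85,75,65,60): go(P(g,63,19))
snap("scene","s3.png",(240,130,420,330),3)
E
```

```text
10.05 [-0.129  0.906 -0.958  2.253  1.595  1.469 -1.279] [516. 127. 155.] [3.132 0.78  2.476] [-0.2 -0.5 -0.2] -0.07258527556311173
wheel frame deg 114.3 r 62.3 out 19.1
[('top', np.int64(0), None, 'spokes mod72:', np.float64(0.0), np.int64(0)), ('scene', np.int64(38), np.float64(40.2), 'spokes mod72:', np.float64(-27.6), np.int64(886))]
tgt [521. 130. 163.] shift [-0.025  0.015 -0.011] turn [ 0.007 -0.003 -0.001]
tgt [526. 131. 173.] shift [-0.056  0.027 -0.026] turn [ 0.007 -0.003 -0.001]
tgt [530. 130. 183.] shift [-0.089  0.034 -0.04 ] turn [ 0.007 -0.003 -0.001]
tgt [534. 127. 193.] shift [-0.124  0.034 -0.051] turn [ 0.007 -0.003 -0.001]
tgt [537. 122. 202.] shift [-0.159  0.029 -0.061] turn [ 0.007 -0.003 -0.001]
tgt [539. 119. 207.] shift [-0.176  0.024 -0.064] turn [ 0.007 -0.003 -0.001]
```

View pics/s3.png

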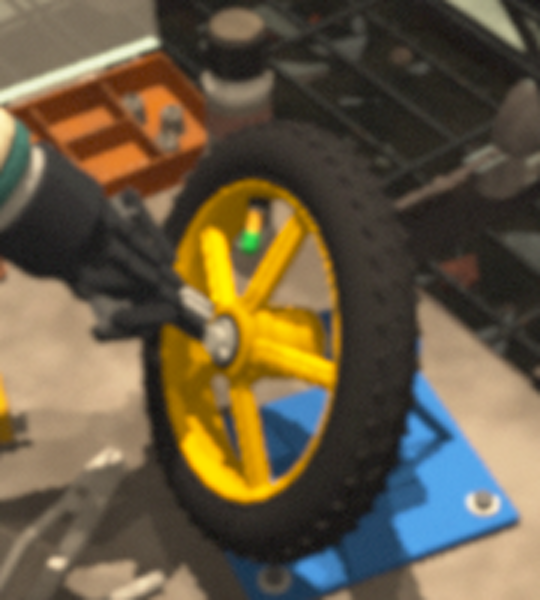

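The tip is below spoke_0, at about (200,310), and the green cap is at (250,240), clear. Push upward in the arc to 75°.

Request:
{"name": "step_arm", "arguments": {
  "plan": [
    {"dx":-0.025,"dy":0.015,"dz":-0.011,"ax":0,"ay":0,"az":0,"gripper":0},
    {"dx":-0.016,"dy":0.006,"dz":-0.008,"ax":0,"ay":0,"az":0,"gripper":0},
    {"dx":-0.016,"dy":0.006,"dz":-0.008,"ax":0,"ay":0,"az":0,"gripper":0},
    {"dx":-0.016,"dy":0.004,"dz":-0.007,"ax":0,"ay":0,"az":0,"gripper":0},
    {"dx":-0.016,"dy":0.003,"dz":-0.007,"ax":0,"ay":0,"az":0,"gripper":0},
    {"dx":-0.017,"dy":0,"dz":-0.005,"ax":0,"ay":0,"az":0,"gripper":0},
    {"dx":-0.017,"dy":0,"dz":-0.005,"ax":0,"ay":0,"az":0,"gripper":0},
    {"dx":0,"dy":0,"dz":0,"ax":0,"ay":0,"az":0,"gripper":0}
  ]
}}

```text
clock: 11.2
eef_pos: [535.1, 126.8, 193.7]
tool_rot: [3.127, 0.783, 2.474]
force: [0.6, 0.4, -0.4]
width: 0.1
gripper_force: 0.1
```

```bash
python3 - <<'E'
from h import *
st();where();wheel()
for g in (65,60,55,50): go(P(g,63,19))
E
```

```text
11.2 [-0.079  0.831 -0.989  2.201  1.554  1.445 -1.154] [535. 127. 194.] [3.127 0.783 2.474] [ 0.6  0.4 -0.4] 0.10950258865812042
wheel frame deg 73.9 r 63.3 out 18.4
[('top', np.int64(13), np.float64(17.4), 'spokes mod72:', np.float64(15.1), np.int64(112)), ('scene', np.int64(34), np.float64(15.2), 'spokes mod72:', np.float64(18.9), np.int64(889))]
tgt [537. 122. 202.] shift [-0.032 -0.006 -0.01 ] turn [ 0.007 -0.002 -0.002]
tgt [539. 119. 207.] shift [-0.049 -0.011 -0.013] turn [ 0.007 -0.002 -0.002]
tgt [540. 116. 211.] shift [-0.066 -0.017 -0.016] turn [ 0.007 -0.002 -0.002]
tgt [541. 112. 215.] shift [-0.083 -0.025 -0.018] turn [ 0.007 -0.002 -0.002]
```

Request:
{"name": "step_arm", "arguments": {
  "plan": [
    {"dx":-0.016,"dy":-0.003,"dz":-0.005,"ax":0,"ay":0,"az":0,"gripper":0},
    {"dx":-0.016,"dy":-0.003,"dz":-0.005,"ax":0,"ay":0,"az":0,"gripper":0},
    {"dx":-0.014,"dy":-0.005,"dz":-0.003,"ax":0,"ay":0,"az":0,"gripper":0},
    {"dx":0,"dy":0,"dz":0,"ax":0,"ay":0,"az":0,"gripper":0}
  ]
}}

```text
clock: 11.8
eef_pos: [538.0, 119.1, 205.8]
tool_rot: [3.13, 0.783, 2.475]
force: [0.6, 0.7, -0.3]
width: 0.4
gripper_force: 0.2
```

```bash
python3 - <<'E'
from h import *
st();where();wheel()
for g in (59,57,55): go(P(g,63,19))
snap("top","t4.png",(250,175,390,285),5)
E
```

```text
11.8 [-0.052  0.805 -1.     2.198  1.542  1.433 -1.119] [538. 119. 206.] [3.13  0.783 2.475] [ 0.6  0.7 -0.3] 0.42354863817834704
wheel frame deg 60.6 r 62.1 out 19.4
[('top', np.int64(19), np.float64(4.0), 'spokes mod72:', np.float64(0.1), np.int64(156)), ('scene', np.int64(31), np.float64(1.2), 'spokes mod72:', np.float64(4.0), np.int64(898))]
tgt [539. 119. 207.] shift [-0.007  0.001 -0.001] turn [ 0.006 -0.002 -0.001]
tgt [540. 117. 209.] shift [-0.014 -0.002 -0.002] turn [ 0.006 -0.002 -0.001]
tgt [540. 116. 211.] shift [-0.021 -0.004 -0.003] turn [ 0.006 -0.002 -0.001]
```

Request:
{"name": "step_arm", "arguments": {
  "plan": [
    {"dx":-0.008,"dy":-0.002,"dz":-0.001,"ax":0,"ay":0,"az":0,"gripper":0},
    {"dx":0,"dy":0,"dz":0,"ax":0,"ay":0,"az":0,"gripper":0},
    {"dx":0.03,"dy":0.004,"dz":0,"ax":0,"ay":0,"az":0,"gripper":0},
    {"dx":0,"dy":0,"dz":-0.1,"ax":0,"ay":0,"az":0,"gripper":0},
    {"dx":0,"dy":0,"dz":-0.15,"ax":0,"ay":0,"az":0,"gripper":0},
    {"dx":0,"dy":0,"dz":-0.15,"ax":0,"ay":0,"az":0,"gripper":0},
    {"dx":0,"dy":0,"dz":-0.1,"ax":0,"ay":0,"az":0,"gripper":0},
    {"dx":0,"dy":0,"dz":0,"ax":0,"ay":0,"az":0,"gripper":0}
  ]
}}

```text
clock: 12.95
eef_pos: [449.6, 189.0, 308.5]
tool_rot: [3.125, 0.782, 2.476]
force: [0.4, -0.1, -0.1]
width: -0.1
gripper_force: 0.0
```

```bash
python3 - <<'E'
from h import *
st();wheel(); snap("top","t5.png",(200,175,400,335),4)
E
```

```text
12.95 [-0.187  0.601 -1.139  2.149  1.222  1.515 -1.064] [450. 189. 308.] [3.125 0.782 2.476] [ 0.4 -0.1 -0.1] -0.0806987259928045
[('top', np.int64(19), np.float64(3.4), 'spokes mod72:', np.float64(3.1), np.int64(610)), ('scene', np.int64(30), np.float64(-0.2), 'spokes mod72:', np.float64(2.8), np.int64(878))]
```

View pics/t5.png

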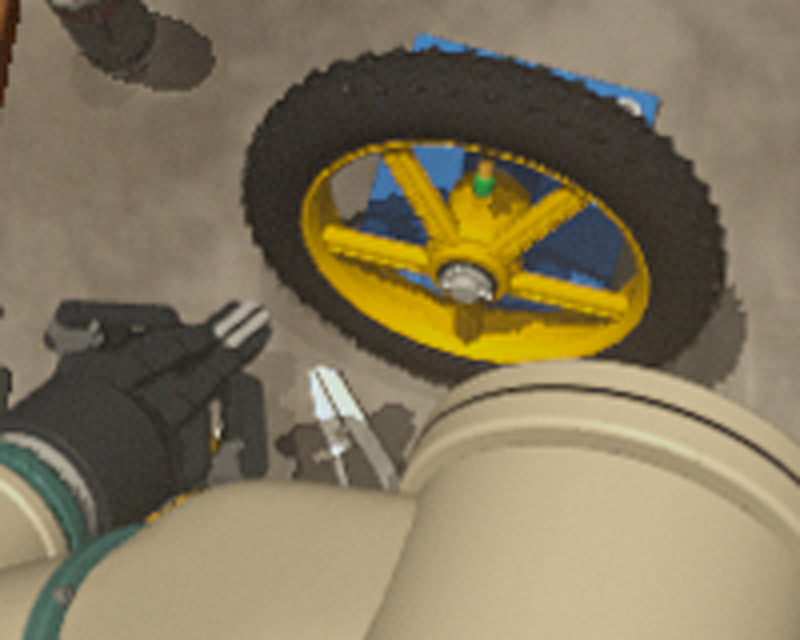

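The cap at (484,185) is in line with the hub (466,282) along the wheel's leaning axis. The estimates run from -0.2° to 3.4°, inside the 7° tolerance, and the gripper is clear.

```bash
python3 -c "
from cell import ctrl
print(ctrl.finish_job())"
```

```text
the job is handed in; nothing more can be done
None
```

The job is handed in: the last pictures put the valve stem within about 3° of straight up (7° allowed), with the gripper clear of everything; no verdict came back.

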